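# Draw out the rolled-away massage roller and lay it in its rest

### The job

The wooden massage roller has rolled under the low wooden riser and only one handle still shows. Draw it right out and let it go so that it lies still on the open cabinet top without rolling away, then take it again round its barrel, lift it clear and lay it gently in its notched wooden rest, one handle down in each notch. Leave the other things on the cabinet, and the rest, where they stand.

Things in the scene. Friction and masses are not known exactly. Their poses are not given: they have to be found in the camera images.
- roller: wooden massage roller, 0.22 kg, 230 mm long: ribbed barrel 48 mm thick, 100 mm long with rounded ends; at each end a handle 22 mm thick, 65 mm long. Origin: middle of the barrel on the axis; own x runs along the axis (y, z turn as it rolls). It lies loose with its axis level, 24 mm up, and rolls off easily across its axis if nudged. At the start 70 to 90 mm of one end sticks out of the riser
- end_a (a point): end face centre of one handle, at x = -115 mm on the roller's own axis; at the start this is the end that sticks out of the riser
- end_b (a point): end face centre of the other handle, at x = +115 mm on the roller's own axis; at the start under the riser
- riser: fixed low wooden stand: board 220 mm deep (own x), 420 mm long (own y), 15 mm thick on two end panels; 62 mm clear below, top at 77 mm. A receiver box and a clock stand on it, up to 142 mm high, 65 mm or more behind the front edge. Origin: on the cabinet top under the board's middle. Its open front, at own x = -110 mm, faces own -x, to the robot's right
- rest: loose pale wooden rest, 0.45 kg: base 170 x 90 x 12 mm with two upright cheeks 24 mm thick at own x = -70 and +70 mm (116 mm clear between them), 80 mm wide, 48 mm high, each with a 90 degree V notch in its top, mouth 40 mm wide, apex 28 mm up. Origin: centre of the underside; own x is the line of the notches, z up
- seat (a point): point of the rest, 44 mm above its origin: here the roller's origin comes when both handles lie down in the notches, its axis along the rest's own x, the barrel hanging free between the cheeks with 8 mm of play at each end
- cup: jade-green ceramic lidded cup with one handle, 87 mm across, 117 mm high. Origin: centre of underside, z up
- toothpicks: orange plastic toothpick holder with twist cap, 43 mm across, 75 mm high. Origin: centre of underside, z up
- ashtray: round stainless steel ashtray, 92 mm across, 36 mm high. Origin: centre of underside
- fan_box: white plastic fan controller box with a dial, 85 x 130 mm, 56 mm high. Origin: centre of underside
- remote: black remote control lying flat, 170 x 44 x 20 mm. Origin: centre of underside
- glasses_case: dark red spectacle case, 158 x 58 x 40 mm. Origin: centre of underside
- balm_jar: small amber balm jar with dark lid, 45 mm across, 30 mm high. Origin: centre of underside
Things that resemble listed ones, but are neither listed nor needed, are in the scene too. There is more than one size of the roller; the job needs the larger.

How it is judged:
On the way, in this order (a step that is already met when the one before it is completed fails the run):
1. the whole roller is out in front of the riser and lies still on the cabinet top, let go of (x of each of end_a, end_b in the frame of riser below -0.11 m and height (world z) of each of end_a, end_b below 0.032 m and linear speed of roller below 0.02 m/s and contact force between the fingers and roller below 0.05 N), for 0.5 s.
2. the roller is lifted, held round its barrel (height (world z) of roller above 0.06 m and distance between the grasp point and roller below 0.05 m and contact force between the fingers and roller above 0.5 N), for 0.2 s.
At the end, for the whole second after the job is handed in: the roller lies at rest in the rest with a handle down in each notch: its middle within 12 mm along and 5 mm across the line of the notches and within 4 mm of its seated height, its axis within 0.06 rad of that line, and the rest standing flat on the cabinet top (x of roller in the frame of rest between -0.012 and 0.012 m and y of roller in the frame of rest between -0.005 and 0.005 m and z of roller in the frame of rest between 0.04 and 0.048 m and angle between the x axis of roller and the x axis of rest, either way round below 0.06 rad and angle between rest's own z axis and vertical below 0.05 rad and height (world z) of rest below 0.004 m and linear speed of roller below 0.02 m/s and angular speed of roller below 0.3 rad/s); the robot touches nothing.
It fails at once if the roller is dropped or sent rolling: faster than 0.5 m/s with no finger on it (linear speed of roller above 0.5 m/s and contact force between the fingers and roller below 0.01 N).
It fails at once if the roller goes over the edge of the cabinet top (height (world z) of roller below -0.01 m).
It fails at once if the rest is shifted by more than 30 mm (distance of rest from where it was at the start of the episode above 0.03 m).
It fails at once if another thing (cup, toothpick holder, ashtray, fan controller, remote, spectacle case, balm jar) is shifted by more than 30 mm or knocked over (distance of any of cup, toothpicks, ashtray, fan_box, remote, glasses_case, balm_jar from where it was at the start of the episode above 0.03 m or angle between any of cup, toothpicks, ashtray, fan_box, remote, glasses_case, balm_jar's own z axis and vertical above 0.35 rad).
It also fails if it takes over 58 s, if anything falls off the work surface, if the arm or the gripper's body presses on something with over 40 N, if the wrist force passes 120 N, or if a joint passes its speed limit or range.

### The arm

A 6-joint arm with a two-finger parallel gripper is mounted at the origin on the work surface. World frame = base frame: x ahead of the robot, y to its left, z up, the work surface at z = 0. Lengths are in m, angles in rad, forces in N, time in s.
With the tool pointing down it reaches from about 0.25 to 0.775 m from the base axis. Payload 4 kg.
Tool frame: the origin (TCP) lies on the centre line of the jaws, within the pads' length; the fingertips stand 19 mm ahead of it and the grasp point (between the pads) is the TCP (manip.finger_overhang is the distance from the TCP to the fingertips, in m); z points along the fingers, y is the line along which they close (so a half turn about z gives the same grasp; the last joint's range is limited). The gripper opens to 94 mm and grips with 3 to 60 N. Pads are 16 mm wide; open, the fingers measure 119 mm over their backs; the gripper's body (75 mm by 177 mm) begins 78 mm behind the grasp point.
Start: joints at [-1.417, 0.087, 1.371, -0, 1.684, -0.103], TCP at [0.14, -0.532, 0.225] pointing down, gripper open.
Joint ranges: [-3.1, 3.1], [-0.76, 2.03], [0.27, 2.55], [-1.08, 4.22], [0.17, 2.65], [-2.57, 2.57]. Speed limits (rad/s): [2.79, 2.79, 3.14, 3.14, 3.14, 3.14].

### API

Orientations are given as a unit quaternion [w, x, y, z].
In Python, from workcell import manip, jaws, planner, readout, cams, order gives the robot as it stands. Calls block until the motion is done:
- manip.move_ptp(position, orientation): joint-space move of the TCP to a pose.
- manip.line_to(position, rot=None, speed=0.15): straight line of the TCP; rot=None keeps the orientation; speed is the mean speed in m/s.
- manip.set_joints(angles): joint-space move.
- jaws.gripper_to(opening, grasp_force=None): finger opening in m; grasp_force is the grip in N (None keeps the last); returns when the fingers have stopped.
- manip.wait(seconds).
- planner.solve_ik(position, orientation): joint angles nearest the present ones, or None.
- readout.sense(): the state.
- cams.camera(name): name is "side" or "top" or "wrist"; returns the picture (480x640x3 uint8, red, green, blue); there is no depth.
- cams.calibration(name): a dict with "mtx" (3x3 intrinsics, pixels), "distortion" ([k1, k2, p1, p2, k3] as OpenCV has them; the pictures are not rectified), "pose" (4x4, takes a point from camera to world coordinates); the wrist camera has in their place "tool_from_camera" (4x4, takes a point from camera to tool coordinates, whose origin is the TCP and whose axes are the flange's). Camera axes: x right, y down, z forward; pixel columns grow to the right and rows downward; lengths in m; the calibration is good to about 2 mm. A picture is of the moment at which its call begins: read the wrist's pose just before it. calibration takes no time and is no camera call.
A pose or a line that the arm cannot do raises manip.Unreachable and nothing moves.
- order.hand_in(): hands the job in; it is judged then, once.
The state is a dict: "clock": time; "joints": joint angles; "qvel": joint speeds; "tau": joint torques, N m; "ee_pos": TCP position; "tcp_rot": TCP orientation; "wrist_force": force on the tool from outside, world axes, zero at the start; "torque": the same for the moment, N m; "grip_width": finger opening in m; "grip_force": force on a finger pad.
Only numpy, scipy, OpenCV 4.12 (cv2) and the standard library are available. Lean on these libraries where they do the work, as an engineer would, in place of code of your own. Each camera call takes 0.05 s, during which the arm holds its last target. There are 200 camera calls.

## Working session

There is one attempt and no reset: what is moved stays moved. The work goes in short steps, each a Python script; the robot and the scene stay as the last script left them, time stands still between calls to the robot, and variables do not carry over. Pictures are saved under pics/ and viewed, at most 10 in all, crops included, and the job is handed in when it is done.

```bash
mkdir -p pics; ls; python3 - <<'E'
from workcell import manip, jaws, planner, readout, cams, order
import cv2, numpy as np
for n in ["top","side","wrist"]:
    s=readout.sense()
    cv2.imwrite(f"pics/{n}0.png",cams.camera(n)[:,:,::-1])
    c=cams.calibration(n); print(n,{k:np.round(v,4).tolist() for k,v in c.items()})
print(s["ee_pos"],s["tcp_rot"],s["clock"])
E
```

```text
pics
top {'mtx': [[517.2305, 0.0, 314.4741], [0.0, 517.2305, 240.2816], [0.0, 0.0, 1.0]], 'distortion': [0.0129, 0.0, 0.0, 0.0, 0.0], 'pose': [[0.002, -0.9934, 0.1144, 0.3555], [-0.9997, -0.0048, -0.0245, 0.0087], [0.0249, -0.1143, -0.9931, 1.1619], [0.0, 0.0, 0.0, 1.0]]}
side {'mtx': [[620.9186, 0.0, 311.5305], [0.0, 620.9186, 248.7247], [0.0, 0.0, 1.0]], 'distortion': [-0.1826, 0.0, 0.0, 0.0, 0.0], 'pose': [[0.9977, -0.0366, 0.0574, 0.3978], [-0.0681, -0.5534, 0.8301, -1.1722], [0.0013, -0.8321, -0.5546, 0.8399], [0.0, 0.0, 0.0, 1.0]]}
wrist {'mtx': [[349.8276, 0.0, 319.5095], [0.0, 349.8276, 243.8329], [0.0, 0.0, 1.0]], 'distortion': [-0.0029, 0.0, 0.0, 0.0, 0.0], 'tool_from_camera': [[0.0013, -0.9732, -0.2301, 0.067], [1.0, 0.0011, 0.0009, 0.0002], [-0.0006, -0.2301, 0.9732, -0.1614], [0.0, 0.0, 0.0, 1.0]]}
[ 0.13959654 -0.53151582  0.22342895] [-9.98539670e-04  9.91767195e-01  1.28050117e-01 -3.60554921e-05] 0.1
```

View pics/top0.png

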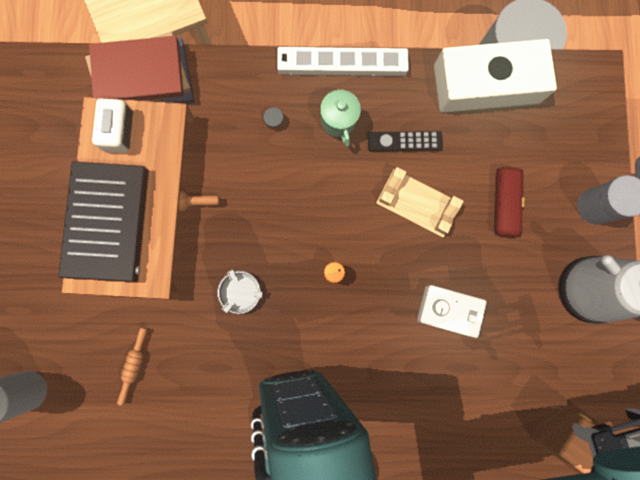

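View pics/side0.png

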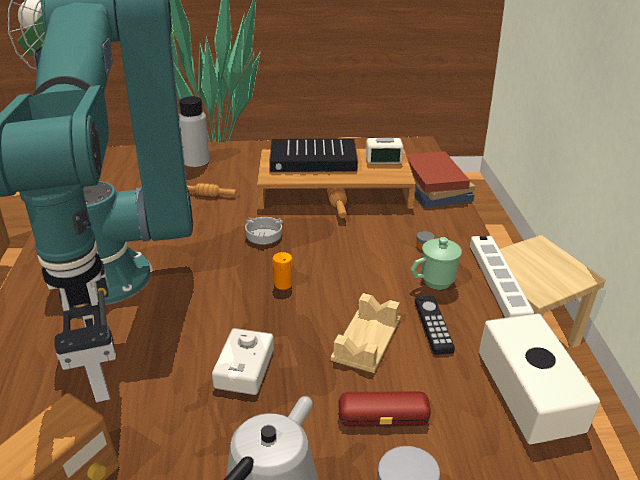

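Top: the large roller's handle tip is at (218,200) and the riser front edge runs from (187,101) to (170,297). The rest spans about (397,172)–(440,230). The small decoy roller is at (130,367). Side: the handle tip is at (341,213) and the rest is near (367,333).

```bash
cat > h.py <<'E'
from workcell import manip, jaws, planner, readout, cams, order
import cv2, numpy as np
from scipy.spatial.transform import Rotation as R
def pose_of(n, s=None):
    c=cams.calibration(n)
    if n!="wrist": return np.array(c["pose"])
    T=np.eye(4); q=s["tcp_rot"]; T[:3,:3]=R.from_quat([q[1],q[2],q[3],q[0]]).as_matrix(); T[:3,3]=s["ee_pos"]
    return T@np.array(c["tool_from_camera"])
def ray(n,px,P):
    c=cams.calibration(n)
    u=cv2.undistortPoints(np.array([[px]],float),np.array(c["mtx"]),np.array(c["distortion"]))[0,0]
    d=P[:3,:3]@np.array([*u,1]); return P[:3,3],d/np.linalg.norm(d)
def plane(n,px,P,z):
    o,d=ray(n,px,P); return o+d*(z-o[2])/d[2]
def tri(rays):
    A=sum(np.eye(3)-np.outer(d,d) for o,d in rays); b=sum((np.eye(3)-np.outer(d,d))@o for o,d in rays)
    p=np.linalg.solve(A,b); return p,max(np.linalg.norm(np.cross(p-o,d)) for o,d in rays)
def proj(n,p,P):
    c=cams.calibration(n); T=np.linalg.inv(P)
    return cv2.projectPoints(np.array([p],float),cv2.Rodrigues(T[:3,:3])[0],T[:3,3],np.array(c["mtx"]),np.array(c["distortion"]))[0][0,0]
def down(yaw):
    "tool down, tool x axis at world angle yaw; closing axis perpendicular"
    x=np.array([np.cos(yaw),np.sin(yaw),0]); z=np.array([0,0,-1.]); y=np.cross(z,x)
    q=R.from_matrix(np.c_[x,y,z]).as_quat(); return [q[3],q[0],q[1],q[2]]
def snap(name):
    "wrist picture with its pose saved"
    s=readout.sense(); im=cams.camera("wrist"); cv2.imwrite(f"pics/{name}.png",im[:,:,::-1]); np.save(f"pics/{name}.npy",pose_of("wrist",s)); return im
E
python3 - <<'E'
from h import *
T,S=pose_of("top"),pose_of("side")
print("tip",tri([ray("top",(218,200),T),ray("side",(342,215),S)]))
for p,z in [((187,101),.077),((170,297),.077),((397,172),.048),((384,202),.048),((460,207),.048),((443,235),.048),((340,108),.06),((239,292),.02),((335,272),.07),((274,118),.03)]:
    print(p,plane("top",p,T,z).round(3))
print(readout.sense()["joints"])
t=plane("top",(218,200),T,.024)
for yaw in [np.pi/2,-np.pi/2]:
    for p in [(t[0],t[1],.2),(t[0],t[1],.026),(.43,-.22,.2)]:
        r=planner.solve_ik(list(p),down(yaw)); print(yaw,p,None if r is None else np.round(r,2))
E
```

```text
tip (array([0.57275063, 0.19470298, 0.02778248]), np.float64(0.0021524045191216104))
(187, 101) [0.782 0.258 0.077]
(170, 297) [0.361 0.281 0.077]
(397, 172) [ 0.637 -0.201  0.048]
(384, 202) [ 0.569 -0.171  0.048]
(460, 207) [ 0.559 -0.339  0.048]
(443, 235) [ 0.497 -0.299  0.048]
(340, 108) [ 0.777 -0.074  0.06 ]
(239, 292) [0.372 0.146 0.02 ]
(335, 272) [ 0.414 -0.062  0.07 ]
(274, 118) [0.763 0.073 0.03 ]
[-1.41715688e+00  8.78098256e-02  1.37188374e+00 -2.84761618e-05
  1.68359212e+00 -1.03086410e-01]
1.5707963267948966 (np.float64(0.5756745629541804), np.float64(0.19536303383333012), 0.2) [ 0.23  0.22  1.27 -0.    1.65  0.23]
1.5707963267948966 (np.float64(0.5756745629541804), np.float64(0.19536303383333012), 0.026) [ 0.23  0.33  1.49 -0.    1.32  0.23]
1.5707963267948966 (0.43, -0.22, 0.2) [-0.59 -0.06  1.56 -0.    1.63 -0.59]
-1.5707963267948966 (np.float64(0.5756745629541804), np.float64(0.19536303383333012), 0.2) None
-1.5707963267948966 (np.float64(0.5756745629541804), np.float64(0.19536303383333012), 0.026) None
-1.5707963267948966 (0.43, -0.22, 0.2) [-0.59 -0.06  1.56 -0.    1.63  2.55]
```

```bash
python3 - <<'E'
from h import *
y=np.radians(60.5)
manip.move_ptp([.585,-.215,.24],down(y)); snap("rest1")
manip.line_to([.53,-.29,.24],speed=.25); snap("rest2")
manip.move_ptp([.575,.14,.2],down(np.pi/2)); snap("han1")
manip.line_to([.535,.2,.2],speed=.25); snap("han2")
print(readout.sense()["clock"])
for a in ["rest","han"]:
    cv2.imwrite(f"pics/{a}.png",cv2.resize(np.hstack([cv2.imread(f"pics/{a}{i}.png")[:, 80:560] for i in (1,2)]),(800,400)))
E
```

```text
4.8917
```

View pics/rest.png

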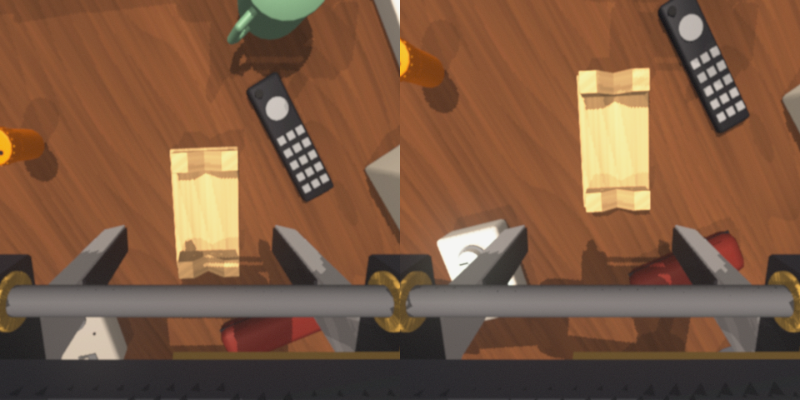

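View pics/han.png

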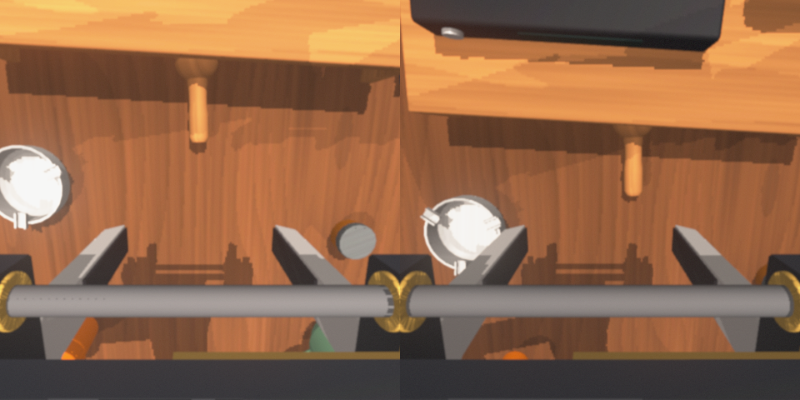

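rest: seen whole in the right half (disp corners (578,70),(650,70),(586,212),(650,210)). In the left half the near cheek is at disp (208,265) and the far one at (204,158). han: handle tip at disp (198,142) and (633,195), handle root at (197,80) and (629,137). I'll enlarge the rest to read its points precisely.

```bash
python3 - <<'E'
from h import *
a=cv2.imread("pics/rest1.png")[160:347,265:390]; b=cv2.imread("pics/rest2.png")[75:262,275:400]
cv2.imwrite("pics/restz.png",cv2.resize(np.hstack([a,b]),None,fx=3.2,fy=3.2,interpolation=cv2.INTER_CUBIC))
E
```

```text
(no output)
```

View pics/restz.png

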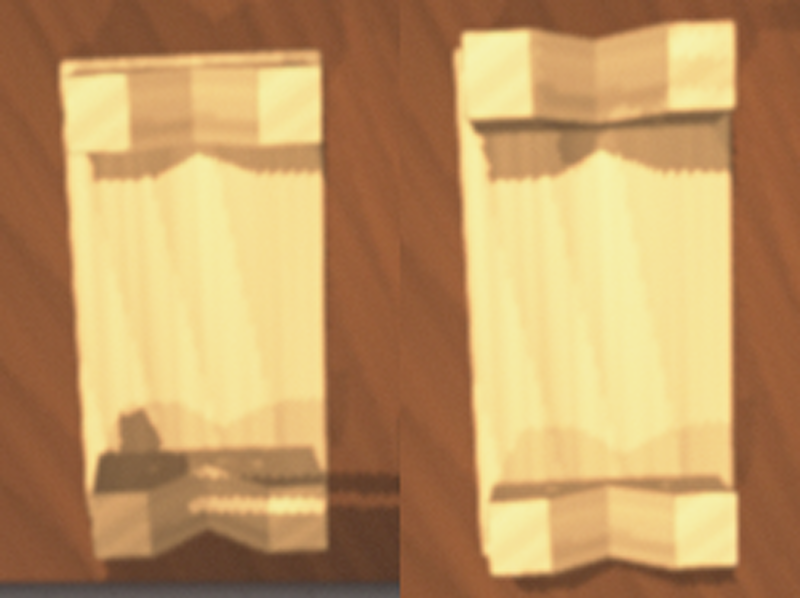

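The crop shows all eight cheek-top corners in both views. Far cheek left pane: (64,71),(320,66),(68,153),(323,143). Near cheek left pane: (93,492),(327,484),(98,558),(327,549). The right pane shows the same corners. I'll fit the rest pose, with height free as a check, and triangulate the handle.

```bash
python3 - <<'E'
from h import *
from scipy.optimize import least_squares
P1,P2,H1,H2=[np.load(f"pics/{n}.npy") for n in ("rest1","rest2","han1","han2")]
A=np.array([(64,71),(320,66),(68,153),(323,143),(93,492),(327,484),(98,558),(327,549)])/3.2+[265,160]
B=np.array([(62,33),(335,21),(68,123),(335,106),(90,500),(337,490),(92,577),(337,567)])/3.2+[275,75]
M=np.array([(x,y,0) for x in (.082,.058,-.058,-.082) for y in (.04,-.04)])
def model(p): return M@R.from_euler("z",p[3]).as_matrix().T+p[:3]
def f(p): return np.concatenate([proj("wrist",w,P)-o for P,O in ((P1,A),(P2,B)) for w,o in zip(model(p),O)])
r=least_squares(f,[.565,-.253,.048,np.radians(60)]); print("rest",r.x.round(4),np.degrees(r.x[3]),np.abs(r.fun).max(),r.fun.std())
# cross-check by per-corner triangulation heights
print([tri([ray("wrist",a,P1),ray("wrist",b,P2)])[0].round(3).tolist() for a,b in zip(A,B)])
raw=lambda x,y,o:((x-o)*1.2+80,y*1.2)
for n,a,b in (("tip",(198,142),(633,195)),("root",(197,80),(629,137))):
    print(n,tri([ray("wrist",raw(*a,0),H1),ray("wrist",raw(*b,400),H2)]))
# riser front top edge at z .077
print("edge",[plane("wrist",raw(*p,o),H,.077).round(4) for p,o,H in (((0,45),0,H1),((400,66),0,H1),((405,109),400,H2),((800,135),400,H2))])
E
```

```text
rest [ 0.5756 -0.2522  0.0488  1.0997] 63.00764318510051 1.699531666093776 0.5154871408626307
[[0.577, -0.16, 0.043], [0.648, -0.197, 0.05], [0.566, -0.183, 0.046], [0.637, -0.218, 0.052], [0.515, -0.285, 0.05], [0.585, -0.321, 0.051], [0.502, -0.309, 0.046], [0.573, -0.345, 0.046]]
tip (array([0.57474509, 0.19689139, 0.02999684]), np.float64(0.00028021922402943526))
root (array([0.57196225, 0.26344923, 0.01174661]), np.float64(0.001674061132013836))
edge [array([0.3986, 0.2826, 0.077 ]), array([0.7575, 0.2653, 0.077 ]), array([0.3544, 0.2885, 0.077 ]), array([0.727 , 0.2654, 0.077 ])]
```

Rest: (0.5756,-0.2522), yaw 63°, cheek tops at 48.8 mm against 48 given. Handle tip: z≈0.03, 77 mm in front of the riser edge. Both agree with the text. Next I grip the handle and draw it out.

```bash
python3 - <<'E'
from h import *
yaw=np.radians(92.5); q=down(yaw); d=np.array([np.cos(yaw),np.sin(yaw),0])
g=np.array([.5747,.197,.025])+.034*d
jaws.gripper_to(.06)
manip.move_ptp(list(g+[0,0,.1]),q); manip.line_to(list(g),speed=.12)
print(readout.sense()["wrist_force"])
jaws.gripper_to(.0,12); s=readout.sense(); print(s["grip_width"],s["grip_force"],s["wrist_force"],s["ee_pos"])
manip.line_to(list(g-.19*d),speed=.08); s=readout.sense(); print(s["grip_width"],s["grip_force"],s["wrist_force"],s["clock"])
E
```

```text
[0.62434769 0.37342515 0.30723008]
0.02154416439975485 11.993878483772278 [ 0.07977723 -0.09155914  0.43521208] [0.57330359 0.23096537 0.02504451]
0.021403377707678157 11.987374573946 [-0.61005721  1.13410728  0.23192907] 10.2333
```

```bash
python3 - <<'E'
from h import *
cv2.imwrite("pics/t_hold.png",cams.camera("top")[:,:,::-1])
jaws.gripper_to(.03); manip.wait(.3); jaws.gripper_to(.06); manip.wait(.9)
s=readout.sense(); print(s["ee_pos"],s["grip_force"])
p=s["ee_pos"]; manip.line_to([p[0],p[1],.14],speed=.12)
manip.line_to([p[0]-.01,p[1]+.0,.2],speed=.2); snap("bar1")
manip.line_to([p[0]+.03,p[1]-.05,.2],speed=.2); snap("bar2")
print(readout.sense()["clock"])
c=[cv2.imread(f"pics/bar{i}.png")[0:340, 80:560] for i in (1,2)]
cv2.imwrite("pics/bar.png",cv2.resize(np.hstack(c),(800,283)))
E
```

```text
[0.58150425 0.04116331 0.02499905] 0.0
14.6333
```

View pics/bar.png

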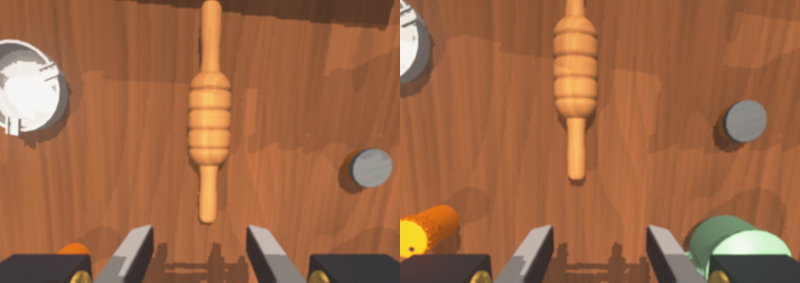

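The roller lies free and fully out. Left pane: barrel ends at (208,165)/(210,71), near tip (207,221). Right pane: barrel ends at (576,118)/(575,17), near tip (577,179).

```bash
python3 - <<'E'
from h import *
P=[np.load(f"pics/bar{i}.npy") for i in (1,2)]
raw=lambda x,y,o:((x-o)*1.2+80,y*1.2)
for n,a,b in (("tip",(207,221),(577,179)),("near",(208,165),(576,118)),("far",(210,71),(575,17))):
    ra,rb=raw(*a,0),raw(*b,400); print(n,tri([ray("wrist",ra,P[0]),ray("wrist",rb,P[1])])[0].round(4),plane("wrist",ra,P[0],.024).round(4),plane("wrist",rb,P[1],.024).round(4))
print("fartip",plane("wrist",raw(212,0,0),P[0],.024))
E
```

```text
tip [0.5834 0.0049 0.0196] [0.5829 0.0059 0.024 ] [0.5841 0.0059 0.024 ]
near [0.5809 0.0735 0.0249] [0.5806 0.0732 0.024 ] [0.5812 0.0739 0.024 ]
far [0.5776 0.1737 0.0243] [0.5776 0.1737 0.024 ] [0.5776 0.1738 0.024 ]
fartip [0.57605887 0.24103045 0.024     ]
```

```bash
python3 - <<'E'
from h import *
q=down(np.radians(92)); g=np.array([.5793,.1225,.026])
jaws.gripper_to(.085)
manip.move_ptp(list(g+[0,0,.1]),q); manip.line_to(list(g),speed=.1)
jaws.gripper_to(.0,15); s=readout.sense(); print(s["grip_width"],s["grip_force"],s["wrist_force"],s["ee_pos"])
manip.line_to(list(g+[0,0,.12]),speed=.1); manip.wait(.2); s=readout.sense(); print(s["grip_width"],s["grip_force"],s["wrist_force"])
manip.line_to([.5756,-.2522,.15],rot=down(1.0997),speed=.13); manip.wait(.3)
manip.line_to([.5756,-.2522,.105],speed=.1); manip.wait(.2); snap("over"); s=readout.sense(); print(s["grip_width"],s["ee_pos"],s["wrist_force"],s["torque"],s["clock"])
cv2.imwrite("pics/side_over.png",cams.camera("side")[:,:,::-1])
a=cv2.resize(cv2.imread("pics/over.png")[:360,140:500],(400,400)); b=cv2.resize(cv2.imread("pics/side_over.png")[230:400,290:460],(400,400),interpolation=cv2.INTER_CUBIC)
cv2.imwrite("pics/ov.png",np.hstack([a,b]))
E
```

```text
0.04768390135551471 15.000022798776627 [-0.2274307   0.8673161  -0.70465033] [0.57923679 0.1225004  0.0260545 ]
0.04742656699033293 14.99969333410263 [ 0.86360462 -0.23654984 -1.54934773]
0.047217668047972616 [ 0.57610592 -0.25247694  0.10609076] [-0.9623275   0.35511421 -1.22214996] [-0.02676193 -0.05354559 -0.01936968] 23.4417
```

View pics/ov.png

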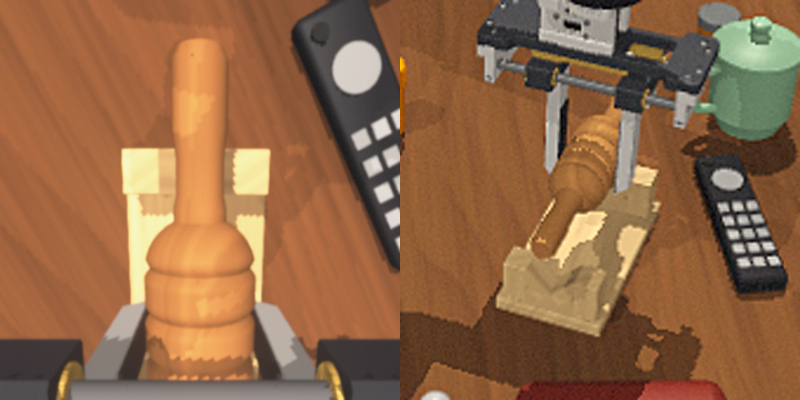

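Left: the roller's axis is in line with the notches, far tip at (199,40). Right: near tip at (541,248), which may droop. I'll compare with the projection of a level roller.

```bash
python3 - <<'E'
from h import *
s=readout.sense(); y=1.0997; d=np.array([np.cos(y),np.sin(y),0]); c=np.array(s["ee_pos"])-[0,0,.002]
S=pose_of("side"); W=np.load("pics/over.npy")
for dz in (-.02,-.01,0,.01):
  a=c-.115*d+[0,0,dz]; b=c+.115*d+[0,0,-dz]
  pa=proj("side",a,S); pb=proj("wrist",b,W)
  print(dz,"side tip a disp",((pa-[290,230])/170*400+[400,0]).round(0),"wrist tip b disp",((pb-[140,0])/.9).round(0))
E
```

```text
-0.02 side tip a disp [542. 270.] wrist tip b disp [197.  29.]
-0.01 side tip a disp [542. 261.] wrist tip b disp [197.  39.]
0 side tip a disp [543. 251.] wrist tip b disp [197.  49.]
0.01 side tip a disp [543. 241.] wrist tip b disp [197.  57.]
```

The prediction fits a level, centred roller, so I lower it.

```bash
python3 - <<'E'
from h import *
manip.line_to([.5756,-.2522,.062],speed=.06)
for z in (.056,.052,.049,.0475,.0465,.0455):
    manip.line_to([.5756,-.2522,z],speed=.03); s=readout.sense(); print(z,s["wrist_force"].round(2) if hasattr(s["wrist_force"],"round") else s["wrist_force"])
    if s["wrist_force"][2]>6: break
manip.wait(.3); jaws.gripper_to(.056); manip.wait(.3); jaws.gripper_to(.085)
p=readout.sense()["ee_pos"]; manip.line_to([p[0],p[1],.16],speed=.12)
manip.line_to([.545,-.31,.24],speed=.2); manip.wait(.2); snap("fin"); print(readout.sense()["clock"])
cv2.imwrite("pics/side_fin.png",cams.camera("side")[:,:,::-1])
a=cv2.resize(cv2.imread("pics/fin.png")[20:320,200:440],(400,500),interpolation=cv2.INTER_CUBIC); b=cv2.resize(cv2.imread("pics/side_fin.png")[250:400,310:430],(400,500),interpolation=cv2.INTER_CUBIC)
cv2.imwrite("pics/fi.png",np.hstack([a,b]))
E
```

```text
0.056 [-0.41  0.93 -1.91]
0.052 [-0.01  0.27 -2.03]
0.049 [-0.08 -0.57 -1.5 ]
0.0475 [-0.58 -0.34 -0.95]
0.0465 [-2.76  1.12  5.06]
0.0455 [-4.44  2.74  9.05]
29.6333
```

View pics/fi.png

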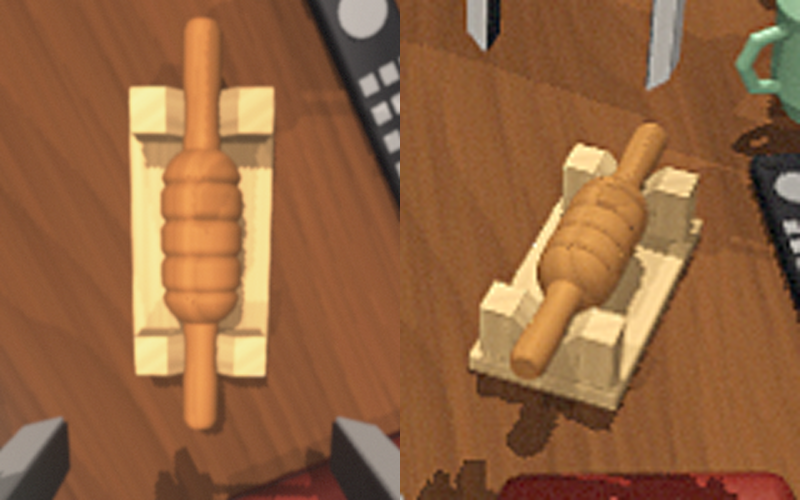

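Both handles lie in the notches (barrel ends at (201,150) and (201,322), even gaps to the cheeks) and the gripper is clear. I'm handing it in.

```bash
python3 -c "
from workcell import order
print(order.hand_in())"
```

```text
the job is handed in; nothing more can be done
None
```

I drew the roller out, let it go on the open cabinet top, then took it again by the barrel and laid it centred in the rest with a handle in each notch. I handed the job in at about 30 s on the robot's clock; no verdict came back.

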